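# Slide the top tank divider off its stack onto the draining rack

## Task

The wet acrylic tank dividers lie flat on one another in their tray. Press on the top one with the fingertips and slide it off sideways, out of the open side of the tray, onto the sloping ribbed draining rack, and bring it home flat on the ribs and flush against the rack's raised rim. Keep the pressure light while it slides (clear acrylic scratches), leave the two dividers below lying as they are, and disturb nothing else.

Things in the scene. Friction and masses are not known exactly. Their poses are not given: they have to be found in the camera images.
- divider_top_center (a point): Centre of the top divider (to be moved): clear bluish acrylic plate with teal edges and 6 mm holes, 100 mm along x, 120 mm along y, 5 mm thick, about 0.07 kg; upper face 2.5 mm above this point. Axes along the tray's to 0.02 rad. Too wide to grip. It slides easily (friction about 0.15) on the plates and the rack; fingertips pressed on it from above hold better, so it can be drawn along.
- divider_mid: The second divider of the stack, equal to the top one and directly under it. It is loose and must stay where it lies; a hard press on the top one can carry it along. Origin: centre of its underside; axes as the top divider.
- divider_low: The lowest divider of the stack, lying on the tray's floor (must stay where it lies). Origin: centre of its underside.
- tray: White plastic tray, fixed. Origin: at shelf level under the middle of the inner floor; inside 108 mm along x, 126 mm along y, floor 3 mm thick. Walls 3 mm thick, 24 to 26 mm high on the +y, +x and -x sides; the -y side is open, its edge 63 mm from the origin. Three equal dividers fill it from 3 to 18 mm above the shelf, 2 to 5 mm free beside them: the walls stand above the top one.
- rack: White draining rack, fixed, 5 to 20 mm beyond the tray's open side, turned up to 0.07 rad from the tray; 150 mm along x, 134 mm along y. Origin: centre of its underside, at shelf level. Its deck of ribs along y slopes from 9 mm above the shelf at the +y edge (4 mm below the underside of the top divider in the stack) down to 3 mm at the raised rim at its -y end; other sides open.
- food_bottle_a: Bystander: closed food bottle with a red cap, standing in the white sliding-door cabinet (280 mm wide, 140 mm deep, 210 mm high) off to the left. Origin: centre of its underside.
- food_bottle_b: Bystander: closed food jar with a green lid, standing in the white sliding-door cabinet (280 mm wide, 140 mm deep, 210 mm high) off to the left. Origin: centre of its underside.
- tweezer: Bystander: stainless feeding tweezer, about 260 mm long along its x, lying on the shelf.
- feeding_cup: Bystander: blue silicone feeding cup, 66 mm wide, 36 mm high. Origin: centre of its underside.
- glass_magnet: Bystander: black and green glass-cleaning magnet, 75 x 42 x 38 mm. Origin: centre of its underside.
- dosing_bottle: Bystander: white dosing bottle with a blue cap, 48 mm wide, 120 mm high. Origin: centre of its underside.
- test_vial: Bystander: small amber vial with a yellow cap, 28 mm wide, 60 mm high. Origin: centre of its underside.
- rack_rim (a point): Middle of the foot of the rim's inner face, 3 mm above the shelf, at y = -63 mm in the rack's frame; axes as the rack. The rim is 150 mm long along x, its top 25 mm above the shelf. With the divider's 100 mm edge home against it, the divider's centre is 60 mm to +y of here and about 5 mm higher (8 mm above the shelf), the plate sloping with the deck (0.046 rad).
Mind the look-alikes: they are no part of the job. What is shaped like the part that bears divider_top_center but blue, green or yellow is not meant.

How it is judged:
On the way, in this order (a step that is already met when the one before it is completed fails the run):
1. the top divider, kept nearly level, is slid part-way out: it reaches from the tray over to the rack (y of divider_top_center in the frame of tray between -0.11 and -0.035 m and height (world z) of divider_top_center below 0.02 m and angle between divider_top_center's own z axis and vertical below 0.12 rad), for 0.1 s.
2. the top divider is clear of the stack and lies on the rack's deck, with the fingertips on it (y of divider_top_center in the frame of tray below -0.123 m and height (world z) of divider_top_center below 0.0115 m and angle between divider_top_center's own z axis and vertical below 0.065 rad and contact force between the fingers and divider_top above 0.3 N), for 0.1 s.
At the end, for the whole second after the job is handed in: The top divider lies at rest on the rack's deck, released: flat on the slope (tilt 0.03 to 0.062 rad, centre 6.3 to 10.3 mm up), edge within 2.5 mm of the rim and square to it within 0.035 rad, centre within 22 mm of the rack's middle sideways; the two lower dividers within 6 mm of their start (y of divider_top_center in the frame of rack below -0.0005 m and angle between the x axis of divider_top_center and the x axis of rack, either way round below 0.035 rad and x of divider_top_center in the frame of rack between -0.022 and 0.022 m and angle between divider_top_center's own z axis and vertical between 0.03 and 0.062 rad and height (world z) of divider_top_center between 0.0063 and 0.0103 m and linear speed of divider_top below 0.01 m/s and distance of each of divider_mid, divider_low from where it was at the start of the episode below 0.006 m); the robot touches nothing.
It fails at once if the top divider is dragged along with the fingers bearing on it with more than 16 N (it would be scratched) (contact force between the fingers and divider_top above 16 N and linear speed of divider_top above 0.015 m/s and distance of divider_top_center from where it was at the start of the episode above 0.005 m).
It fails at once if a lower divider is shifted by more than 6 mm (distance of any of divider_mid, divider_low from where it was at the start of the episode above 0.006 m).
It fails at once if a bystander is moved by more than 15 mm (distance of any of food_bottle_a, food_bottle_b, tweezer, feeding_cup, glass_magnet, dosing_bottle, test_vial from where it was at the start of the episode above 0.015 m).
It also fails if it takes over 64 s, if anything falls off the work surface, if the arm or the gripper's body presses on something with over 40 N, if the wrist force passes 120 N, or if a joint passes its speed limit or range.

## Robot

A 7-joint arm with a two-finger parallel gripper is mounted at the origin on the work surface. World frame = base frame: x ahead of the robot, y to its left, z up, the work surface at z = 0. Lengths are in m, angles in rad, forces in N, time in s.
With the tool pointing down it reaches from about 0.4 to 0.85 m from the base axis. Payload 4.5 kg.
Tool frame: the origin (TCP) lies at the centre of the arm's flange, where the gripper is bolted on; the fingertips stand r.tcp_to_tips ahead of it and the grasp point (between the pads) lies 147 mm ahead of it (r.tcp_to_tips is the distance from the TCP to the fingertips, in m); x points along the fingers, y is the direction in which the jaws open and shut, and the axes are right-handed (so a half turn about x gives the same grasp; the last joint's range is limited). The gripper opens to 88 mm and grips with 3 to 60 N. Pads are 18 mm wide; open, the fingers measure 123 mm over their backs; the gripper's body (75 mm by 187 mm) begins 45 mm behind the grasp point.
Start: joints at [1.292, 0.689, -0.195, 1.565, 0.157, 0.902, -0.215], TCP at [0.192, -0.595, 0.405] pointing down, gripper open.
Joint ranges: [-3.01, 3.01], [-0.46, 2.08], [-1.47, 1.51], [0.13, 2.56], [-1, 4.14], [0.04, 2.09], [-2.66, 2.66]. Speed limits (rad/s): [2.57, 2.57, 3.14, 3.14, 3.14, 3.14, 3.14].

## Interface

Orientations are given as a unit quaternion [x, y, z, w].
In Python, from plant import r, eyes gives the robot as it stands.
- The arm moves only by the tool carry_out, never from a script. Its argument "targets" is text: rows parted by semicolons, each of 5 numbers parted by spaces: the opening, from 0 (shut) to 1 (fully open), then the shift along the tool's x, y, z in mm, then the turn about the tool's x in rad. A call has 1 to 20 rows; each row shifts and turns the commanded pose from where the row before left it, along the tool's axes as they then stand; what a row does not reach is not made up. A row lasts 1/12 s, in which the tool goes at most 41.7 mm and 7.16 degrees, less where a joint would pass 70% of its speed; a pose out of reach is approached as far as the arm can. A call is refused whole if a number of a shift passes 41.7 or a number of a turn 0.125, either way. A call with a gripper value outside its range is refused whole. The fingers move at their own pace and stop on an object; "force" is the grip in N (left out, the last holds). Time passes only in rows, so rows that do not move let the fingers close. It gives the time, the measured TCP pose, the force and the opening at its end, in the units of the state.
- r.get_state(): the state, without advancing time (a new reading comes with each control period).
- eyes.snapshot(name): name is "side" or "top"; returns (picture, depth): 400x640x3 uint8, blue, green, red; 400x640 float32, m along the optical axis (not along the pixel's ray), 0 where there is no reading.
- eyes.camera_params(name): a dict with "intrinsics" (3x3 intrinsics, pixels), "rvec" (rotation vector, rad) and "tvec" (3), from world to camera coordinates, as OpenCV has them. Camera axes: x right, y down, z forward; pixel columns grow to the right and rows downward; lengths in m; the calibration is good to about 2 mm. A picture is of the moment at which its call begins. camera_params takes no time and is no camera call.
- r.finish_job(): hands the job in, once; it reports no verdict.
The state is a dict: "clock": time; "q": joint angles; "qd": joint speeds; "joint_torque": joint torques, N m; "tool_pos": TCP position; "eef_rot": TCP orientation; "contact_force": force on the tool from outside, world axes, zero at the start; "moment": the same for the moment, N m; "opening": opening from 0.0 (shut) to 1.0 (fully open).
Only numpy, scipy, OpenCV 4.12 (cv2) and the standard library are available. Lean on these libraries where they do the work, as an engineer would, in place of code of your own. Each camera call takes 0.05 s, during which the arm holds its last target.

## Working session

There is one attempt and no reset: what is moved stays moved. The work goes in short steps, Python scripts to look and compute and a tool call to move; the robot and the scene stay as the last step left them, time stands still between calls to the robot, and variables do not carry over. Pictures are saved under pics/ and viewed, and the job is handed in when it is done.

Besides the shell and the picture viewer there is one more tool, called after "Emit:" as a command line: name --argument value ..., lists and objects as JSON in quotes. carry_out: Moves the arm, as the interface text tells. Its arguments: {"type":"object","properties":{"targets":{"type":"string"},"force":{"type":"number"}},"required":["targets"]}

```bash
ls; mkdir -p pics
python3 - <<'E'
from plant import r, eyes
import cv2,numpy as np
print(r.get_state(), r.tcp_to_tips)
for n in("side","top"):
    p,d=eyes.snapshot(n); cv2.imwrite(f"pics/{n}0.png",p); np.save(f"{n}0d.npy",d)
    print(n,eyes.camera_params(n))
E
```

```text
pics
{'clock': 0.0, 'q': array([ 1.29178642,  0.69000089, -0.19450847,  1.56632504,  0.15728795,
        0.90248521, -0.21507449]), 'qd': array([ 0.00098707,  0.00125428, -0.00066831,  0.00025967, -0.00021396,
       -0.00081267, -0.00180735]), 'joint_torque': array([-1.16276642e-04, -5.27552891e+01, -1.26687393e+00, -1.53426915e+01,
       -5.26570890e-02,  6.53440860e-03,  1.85409103e-04]), 'tool_pos': array([ 0.19220825, -0.59437488,  0.40390411]), 'eef_rot': array([-0.69832674, -0.11080854,  0.6986133 , -0.10954762]), 'contact_force': array([ 0.10282478, -0.631631  , -0.21676821]), 'moment': array([-0.03007739,  0.01012603,  0.02653558]), 'opening': 0.9996611479461841} 0.166
side {'intrinsics': array([[446.1037741 ,   0.        , 326.10387135],
       [  0.        , 446.1037741 , 203.37902803],
       [  0.        ,   0.        ,   1.        ]]), 'rvec': array([ 2.22684629, -0.17739471,  0.05558077]), 'tvec': array([-0.49142948,  0.11714513,  1.05845276])}
top {'intrinsics': array([[403.50148905,   0.        , 318.76223307],
       [  0.        , 403.50148905, 202.42372911],
       [  0.        ,   0.        ,   1.        ]]), 'rvec': array([ 2.17218945, -2.20424578,  0.08245715]), 'tvec': array([0.07665334, 0.52736816, 1.26417893])}
```

View pics/side0.png

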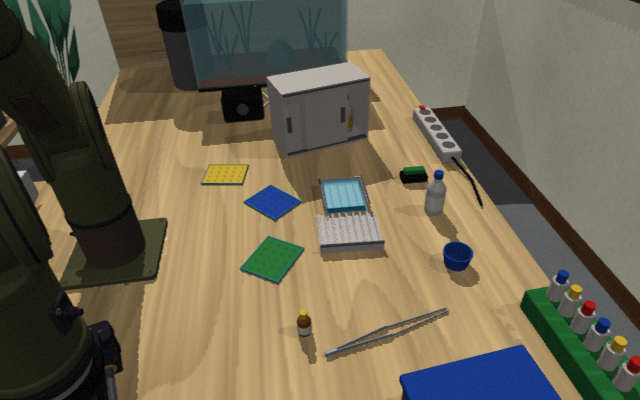

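View pics/top0.png

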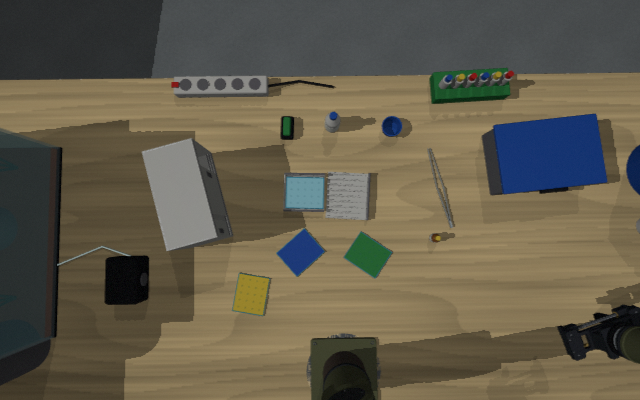

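The top view shows the clear, bluish, teal-edged plate in the white tray at about (306,192), and the ribbed rack next to it at (348,197). The side view shows the same pair at (345,195) and (350,232). Three look-alike plates lie on the shelf: blue (301,252), green (368,254) and yellow (252,294). The description fits only the plate in the tray. I'll confirm that with enlarged crops.

```bash
cat > h.py <<'E'
import cv2,numpy as np
from plant import r, eyes
def cam(n):
    c=eyes.camera_params(n); R,_=cv2.Rodrigues(np.array(c["rvec"],float)); return c["intrinsics"],R,np.array(c["tvec"],float).ravel()
def onz(n,uv,z):
    K,R,t=cam(n); uv=np.atleast_2d(uv).astype(float)
    d=np.c_[uv,np.ones(len(uv))]@np.linalg.inv(K).T@R; o=-R.T@t
    return o+d*((z-o[2])/d[:,2])[:,None]
def proj(n,X):
    K,R,t=cam(n); p=(np.atleast_2d(X)@R.T+t)@K.T; return p[:,:2]/p[:,2:]
def tri(uvs,uvt):
    P=[]
    for n in("side","top"):
        K,R,t=cam(n); P.append(K@np.c_[R,t])
    X=cv2.triangulatePoints(P[0],P[1],np.array(uvs,float).T,np.array(uvt,float).T); return (X[:3]/X[3]).T
def crop(src,x0,y0,x1,y1,s,out):
    p=cv2.imread(src) if isinstance(src,str) else src
    cv2.imwrite(out,cv2.resize(p[y0:y1,x0:x1],None,fx=s,fy=s,interpolation=cv2.INTER_CUBIC))
E
python3 - <<'E'
from h import *
crop("pics/side0.png",305,165,395,260,6,"pics/side0c.png")
crop("pics/top0.png",275,160,380,230,7,"pics/top0c.png")
E
```

```text
(no output)
```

View pics/side0c.png

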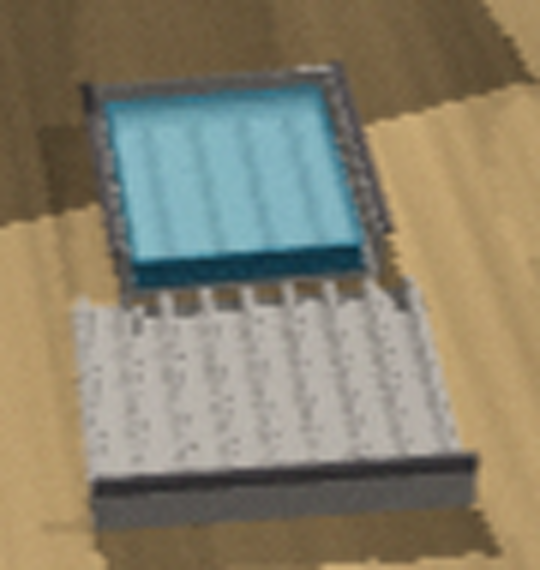

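View pics/top0c.png

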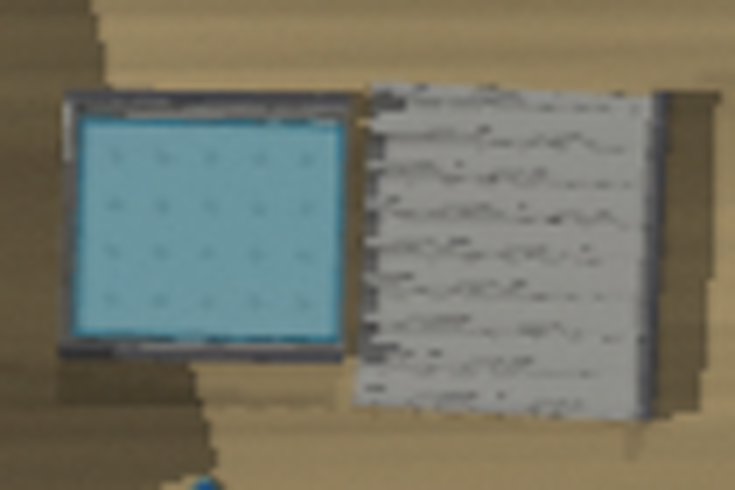

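Run:
```python
from h import *
T=lambda a:(np.array(a,float)+.5)/7-.5+[275,160]
S=lambda a:(np.array(a,float)+.5)/6-.5+[305,165]
# order ++,+-,--,-+
pt=T([(77,117),(346,121),(343,343),(71,336)]); ps=S([(323,85),(362,245),(133,260),(105,97)])
P=tri(ps,pt); print("plate tri",P.round(4), P.mean(0))
for n,u in(("top",pt),("side",ps)):
    q=onz(n,u,.018); print(n,q.round(4)[:,:2].tolist(),q.mean(0))
    print(" edges",[np.linalg.norm(q[i]-q[(i+1)%4]).round(4) for i in range(4)])
    e=[np.arctan2(*( (q[a]-q[b])[[0,1]]*[-1,1])) for a,b in((0,1),(3,2))]; f=[np.arctan2((q[a]-q[b])[1],(q[a]-q[b])[0]) for a,b in((0,3),(1,2))]
    print(" yaw",e,f)
rt=T([(372,83),(665,92),(648,420),(355,403)]); rs=S([(420,285),(475,457),(92,482),(77,303)])
R=tri(rs,rt); print("rack tri",R.round(4))
for n,u in(("top",rt),("side",rs)):
    q=np.array([onz(n,u[i],z)[0] for i,z in enumerate((.009,.025,.025,.009))]);print(n,q.round(4).tolist())
    print(" yaw ", [np.arctan2((q[a]-q[b])[1],(q[a]-q[b])[0]) for a,b in((0,3),(1,2))],[np.arctan2(-(q[a]-q[b])[0],(q[a]-q[b])[1]) for a,b in((0,1),(3,2))])
    print(" edges",[np.linalg.norm((q[i]-q[(i+1)%4])[:2]).round(4) for i in range(4)],q.mean(0))
# colour based
for n in("top","side"):
    p=cv2.imread(f"pics/{n}0.png"); h=cv2.cvtColor(p,cv2.COLOR_BGR2HSV)
    m=cv2.inRange(h,(88,70,60),(102,255,255)); k,l,s,c=cv2.connectedComponentsWithStats(m)
    for i in range(1,k):
        if s[i,4]>400:
            box=cv2.minAreaRect(np.argwhere(l==i)[:,::-1].astype(np.float32)); print(n,s[i],c[i],box)
    d=np.load(f"{n}0d.npy"); 
# depth
for n,(u,v) in(("top",(306,192)),("side",(345,195))):
    d=np.load(f"{n}0d.npy"); K,Rm,t=cam(n); z=np.median(d[v-4:v+5,u-4:u+5]); print(n,z,Rm.T@(z*np.linalg.inv(K)@[u,v,1]-t))
q=r.get_state(); from scipy.spatial.transform import Rotation as Ro; print(Ro.from_quat(q["eef_rot"]).as_matrix().round(3), q["clock"])
```

```text
plate tri [[0.6141 0.1736 0.0181]
 [0.6078 0.0513 0.0193]
 [0.5078 0.0541 0.0227]
 [0.513  0.177  0.0217]] [0.56067939 0.11397814 0.02044464]
top [[0.6136, 0.1736], [0.6101, 0.051], [0.5087, 0.0539], [0.5136, 0.1773]] [0.56149701 0.11394946 0.018     ]
 edges [np.float64(0.1227), np.float64(0.1014), np.float64(0.1234), np.float64(0.1001)]
 yaw [np.float64(-0.02914910379082432), np.float64(-0.04031917635283723)] [np.float64(-0.0362488042381206), np.float64(-0.0291454715315092)]
side [[0.6146, 0.1737], [0.6065, 0.0529], [0.508, 0.0599], [0.5132, 0.1822]] [0.56059588 0.11717004 0.018     ]
 edges [np.float64(0.1211), np.float64(0.0988), np.float64(0.1224), np.float64(0.1017)]
 yaw [np.float64(-0.06636966693073418), np.float64(-0.04277891703675803)] [np.float64(-0.08442451705872653), np.float64(-0.07130771053352336)]
rack tri [[ 0.6293  0.0384  0.0042]
 [ 0.6193 -0.0937  0.026 ]
 [ 0.4712 -0.0826  0.0263]
 [ 0.4818  0.0487  0.007 ]]
top [[0.6287, 0.0386, 0.009], [0.6203, -0.094, 0.025], [0.4715, -0.0828, 0.025], [0.4817, 0.0487, 0.009]]
 yaw  [np.float64(-0.06902974900502805), np.float64
[... 554 characters left out ...]
 [ 0.54980585 -0.02376575  0.017     ]
top [ 285  176   39   33 1211] [304.40957886 192.4748142 ] ((304.38360595703125, 192.3752899169922), (38.287593841552734, 31.739757537841797), 1.9749338626861572)
side [ 189   10   44   69 1073] [206.84622554  49.29356943] ((210.4751434326172, 44.21451187133789), (62.255638122558594, 38.12731170654297), 78.17850494384766)
side [ 322  179   44   34 1203] [343.38985869 195.68246052] ((343.6621398925781, 195.52703857421875), (31.61898422241211, 41.188411712646484), 85.42607879638672)
top 1.2841017 [0.56223665 0.10904086 0.01882733]
side 1.1864442 [0.56385138 0.10467231 0.01898626]
[[-0.001  0.308 -0.951]
 [ 0.001 -0.951 -0.308]
 [-1.    -0.002  0.   ]] 0.1
```

Run:
```python
from h import *
T=lambda a:(np.array(a,float)+.5)/7-.5+[275,160]
for z in(.018,.026):
    q=onz("top",T([(65,93),(350,93),(345,360),(60,358)]),z)[:,:2]; print(z,q.round(4).tolist(),q.mean(0))
    print([np.arctan2(-(q[a]-q[b])[0],(q[a]-q[b])[1]) for a,b in((0,1),(3,2))],[np.arctan2((q[a]-q[b])[1],(q[a]-q[b])[0]) for a,b in((0,3),(1,2))])
crop("pics/top0.png",280,168,330,218,12,"pics/top0d.png")
# tall bystanders
print(onz("top",[(333,117),(288,127),(391,127)],.1).round(3))
```

```text
0.018 [[0.6247, 0.179], [0.6229, 0.049], [0.5009, 0.0531], [0.5037, 0.1823]] [0.56307252 0.11585739]
[np.float64(-0.014130037316665163), np.float64(-0.02160729603473205)] [np.float64(-0.027476213540994592), np.float64(-0.034407660184420076)]
0.026 [[0.6236, 0.1784], [0.6217, 0.0491], [0.5005, 0.0533], [0.5033, 0.1817]] [0.56229503 0.1156103 ]
[np.float64(-0.014130037316665173), np.float64(-0.02160729603473162)] [np.float64(-0.02747621354099443), np.float64(-0.03440766018442002)]
[[ 0.781  0.023  0.1  ]
 [ 0.752  0.159  0.1  ]
 [ 0.748 -0.152  0.1  ]]
```

View pics/top0d.png

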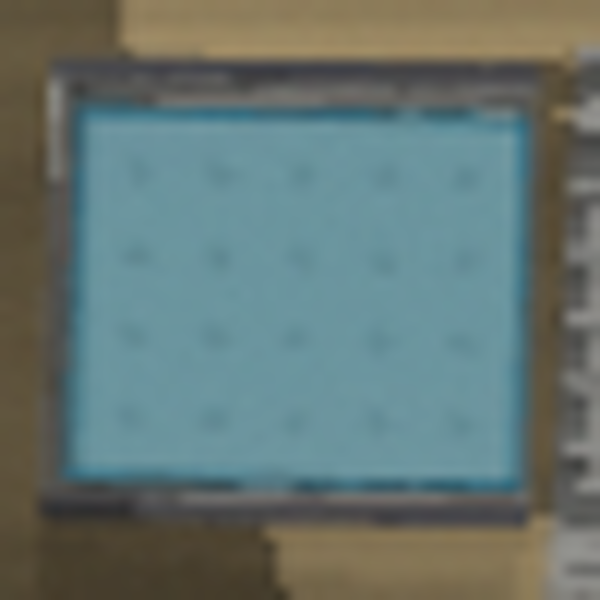

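Emit:
carry_out --targets "0.5 0 0 0 -0.1;0.5 0 0 0 -0.1;0.5 0 0 0 -0.1;0.5 0 0 0 -0.1;0.5 0 0 0 -0.1;0.5 0 0 0 -0.1;0.5 0 0 0 -0.1;0.5 0 0 0 -0.1;0.5 0 0 0 -0.1;0.5 0 0 0 -0.1;0.5 0 0 0 -0.1;0.5 0 0 0 -0.1;0.5 0 0 0 -0.025;0.5 0 0 0 0" --force 5

```text
clock: 1.27
tool_pos: [0.1921, -0.5946, 0.4043]
eef_rot: [0.509, 0.492, -0.508, 0.491]
contact_force: [0.7, 0.1, 0.3]
opening: 0.501
```

The enlarged crop confirms it: a clear, bluish plate with teal edges and holes, lying in the white tray. Its upper face measures 18–20 mm high and 100×122 mm in size. Next I'll move the tool above it.

Emit:
carry_out --targets "0.5 0 24.5 -26 0;0.5 0 24.5 -26 0;0.5 0 24.5 -26 0;0.5 0 24.5 -26 0;0.5 0 24.5 -26 0;0.5 0 24.5 -26 0;0.5 0 24.5 -26 0;0.5 0 24.5 -26 0;0.5 0 24.5 -26 0;0.5 0 24.5 -26 0;0.5 0 24.5 -26 0;0.5 0 24.5 -26 0;0.5 0 24.5 -26 0;0.5 0 24.5 -26 0;0.5 0 0 -26 0;0.5 0 0 -26 0;0.5 0 0 -26 0;0.5 0 0 -26 0"

```text
clock: 2.77
tool_pos: [0.5506, -0.1369, 0.4046]
eef_rot: [-0.509, -0.491, 0.509, -0.491]
contact_force: [-0.1, 0.5, 1.1]
opening: 0.501
```

Emit:
carry_out --targets "0.5 0 0 -27 0;0.5 0 0 -27 0;0.5 0 0 -27 0;0.5 0 0 -27 0;0.5 0 0 -27 0;0.5 0 0 -27 0;0.5 0 0 -27 0;0.5 0 0 -27 0;0.5 0 0 -27 0;0.5 0 0 -25 0;0.5 0 0 0 0;0.5 0 0 0 0;0.5 0 0 0 0"

```text
clock: 3.85
tool_pos: [0.5594, 0.1288, 0.4045]
eef_rot: [-0.508, -0.491, 0.509, -0.492]
contact_force: [0.8, 0.3, -1.1]
opening: 0.5
```

Emit:
carry_out --targets "0.5 20 0 0 0;0.5 20 0 0 0;0.5 20 0 0 0;0.5 20 0 0 0;0.5 20 0 0 0;0.5 20 0 0 0;0.5 20 0 0 0;0.5 20 0 0 0;0.5 20 0 0 0;0.5 10 0 0 0;0.5 5 0 0 0;0.5 0 0 0 0;0.5 0 0 0 0;0.5 0 0 0 0"

```text
clock: 5.02
tool_pos: [0.5599, 0.1295, 0.2108]
eef_rot: [0.509, 0.491, -0.508, 0.492]
contact_force: [0.1, 1.0, -0.5]
opening: 0.506
```

Run:
```python
from h import *
s=r.get_state(); print(s["tool_pos"],s["contact_force"])
for n,b in(("side",(285,120,415,260)),("top",(265,140,385,235))):
    p,d=eyes.snapshot(n); crop(p,*b,4 if n=="side" else 6,f"pics/{n}1.png")
for _ in range(1): print(r.get_state()["contact_force"])
```

```text
[0.55993688 0.12952314 0.21075648] [ 0.10717486  1.03454194 -0.53328392]
[0.6422276  0.20786242 0.77878293]
```

View pics/side1.png

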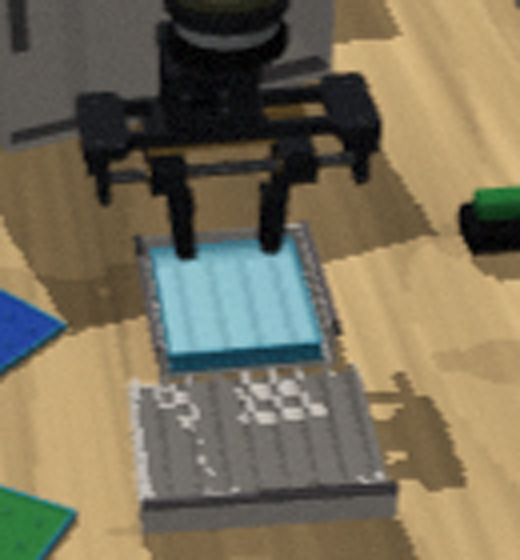

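View pics/top1.png

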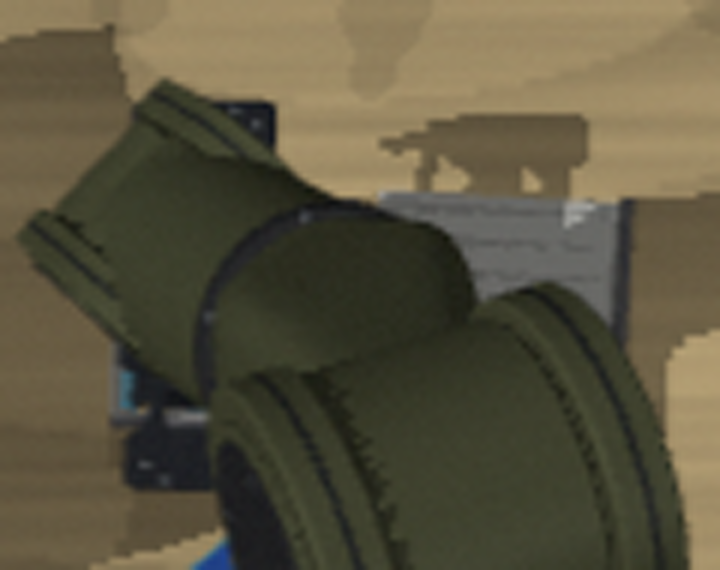

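The fingers are above the plate and slightly toward its rear, with a clear gap. In the side crop the tips are near (185,255) and (270,250). I'll come down slowly.

Emit:
carry_out --targets "0.5 8 0 0 0;0.5 8 0 0 0;0.5 5 0 0 0;0.5 1 0 0 0;0.5 1 0 0 0;0.5 0 0 0 0;0.5 0 0 0 0"

```text
clock: 5.7
tool_pos: [0.5595, 0.1297, 0.1867]
eef_rot: [0.508, 0.492, -0.508, 0.492]
contact_force: [-0.6, 0.3, 0.5]
opening: 0.501
```

Emit:
carry_out --targets "0.5 1 0 0 0;0.5 0 0 0 0;0.5 0 0 0 0"

```text
clock: 5.95
tool_pos: [0.5595, 0.1296, 0.1858]
eef_rot: [0.508, 0.492, -0.508, 0.492]
contact_force: [-0.0, 0.1, -0.4]
opening: 0.502
```

Emit:
carry_out --targets "0.5 1 0 0 0;0.5 0 0 0 0;0.5 0 0 0 0"

```text
clock: 6.2
tool_pos: [0.5594, 0.1296, 0.1847]
eef_rot: [-0.508, -0.492, 0.508, -0.492]
contact_force: [-0.6, 0.3, 0.5]
opening: 0.503
```

Emit:
carry_out --targets "0.5 1 0 0 0;0.5 0 0 0 0;0.5 0 0 0 0"

```text
clock: 6.45
tool_pos: [0.5596, 0.1297, 0.1845]
eef_rot: [0.508, 0.491, -0.508, 0.492]
contact_force: [-1.0, -0.7, 6.0]
opening: 0.498
```

Emit:
carry_out --targets "0.5 0.5 0 0 0;0.5 0 0 0 0;0.5 0 0 0 0"

```text
clock: 6.7
tool_pos: [0.5596, 0.1297, 0.1845]
eef_rot: [0.509, 0.491, -0.508, 0.492]
contact_force: [-1.7, -0.1, 10.7]
opening: 0.501
```

Emit:
carry_out --targets "0.5 0.5 0 0 0;0.5 0 0 0 0;0.5 0 0 0 0"

```text
clock: 6.95
tool_pos: [0.5597, 0.1298, 0.1845]
eef_rot: [0.509, 0.491, -0.508, 0.492]
contact_force: [-2.3, -0.4, 13.8]
opening: 0.499
```

Emit:
carry_out --targets "0.5 -1 0 0 0;0.5 0 0 0 0;0.5 0 0 0 0"

```text
clock: 7.2
tool_pos: [0.5597, 0.1297, 0.1845]
eef_rot: [0.508, 0.491, -0.508, 0.492]
contact_force: [0.2, 0.0, 9.5]
opening: 0.5
```

Emit:
carry_out --targets "0.5 0 0 1 0;0.5 0 0 2 0;0.5 0 0 3 0;0.5 0 0 3 0;0.5 0 0 1 0;0.5 0 0 0 0"

```text
clock: 7.7
tool_pos: [0.5597, 0.1199, 0.1845]
eef_rot: [0.509, 0.491, -0.507, 0.492]
contact_force: [-0.0, 0.7, 7.1]
opening: 0.497
```

Run:
```python
from h import *
p,d=eyes.snapshot("side"); crop(p,285,120,415,260,4,"pics/side2.png"); print(r.get_state()["contact_force"])
```

```text
[0.75194777 0.82204989 8.40220961]
```

View pics/side2.png

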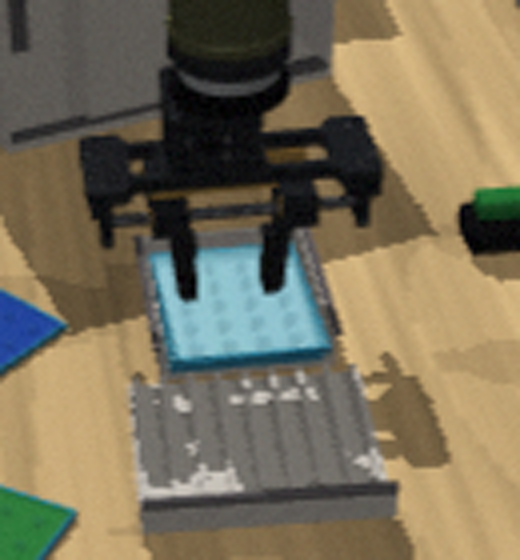

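The plate follows the fingers: its front edge has come forward and now overhangs the stack, near (170,365)–(330,350) in the crop. Slide on.

Emit:
carry_out --targets "0.5 -0.2 0 2 0;0.5 0 0 3 0;0.5 0 0 3 0;0.5 0 0 3 0;0.5 0 0 3 0;0.5 0 0 3 0;0.5 0 0 2 0;0.5 0 0 1 0;0.5 0 0 0 0"

```text
clock: 8.5
tool_pos: [0.5588, 0.0996, 0.1845]
eef_rot: [0.509, 0.491, -0.508, 0.492]
contact_force: [-0.7, 0.1, 7.0]
opening: 0.498
```

Emit:
carry_out --targets "0.5 0 0 2 0;0.5 0 0 3 0;0.5 0 0 3 0;0.5 0 0 3 0;0.5 0 0 3 0;0.5 0 0 3 0;0.5 0 0 2 0;0.5 0 0 1 0;0.5 0 0 0 0"

```text
clock: 9.25
tool_pos: [0.5583, 0.0796, 0.1845]
eef_rot: [0.509, 0.491, -0.508, 0.492]
contact_force: [-0.3, -0.3, 6.5]
opening: 0.504
```

Run:
```python
from h import *
p,d=eyes.snapshot("side"); crop(p,285,120,415,260,4,"pics/side3.png"); print(r.get_state()["contact_force"])
```

```text
[ 1.45365817 -1.00226956  7.16453801]
```

View pics/side3.png

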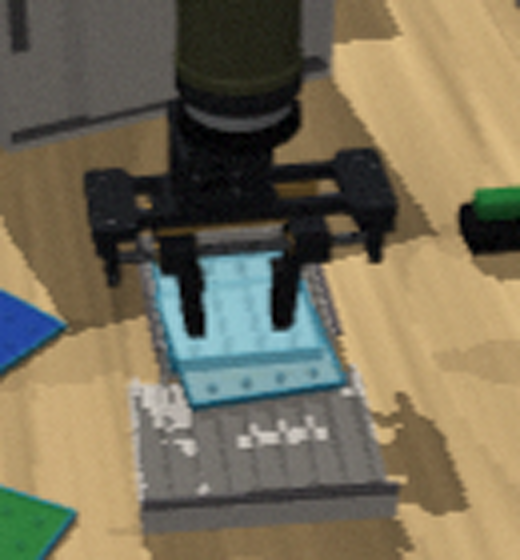

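Run:
```python
from h import *
S=lambda a:(np.array(a,float)+.5)/4-.5+[285,120]
q=onz("side",S([(195,402),(347,380),(153,262),(296,255)]),.018); print(q.round(4))
print(np.arctan2((q[1]-q[0])[1],(q[1]-q[0])[0]))
p,d=eyes.snapshot("side"); crop(p,315,175,395,250,8,"pics/side3b.png")
p,d=eyes.snapshot("top"); crop(p,265,140,385,235,6,"pics/top3.png")
```

```text
[[0.517  0.0089 0.018 ]
 [0.6145 0.0135 0.018 ]
 [0.5125 0.1611 0.018 ]
 [0.6106 0.1517 0.018 ]]
0.046688975478666093
```

View pics/side3b.png

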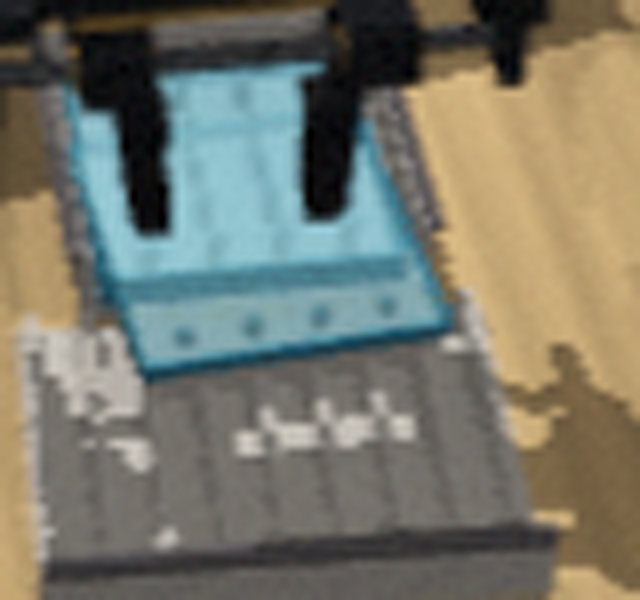

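View pics/top3.png

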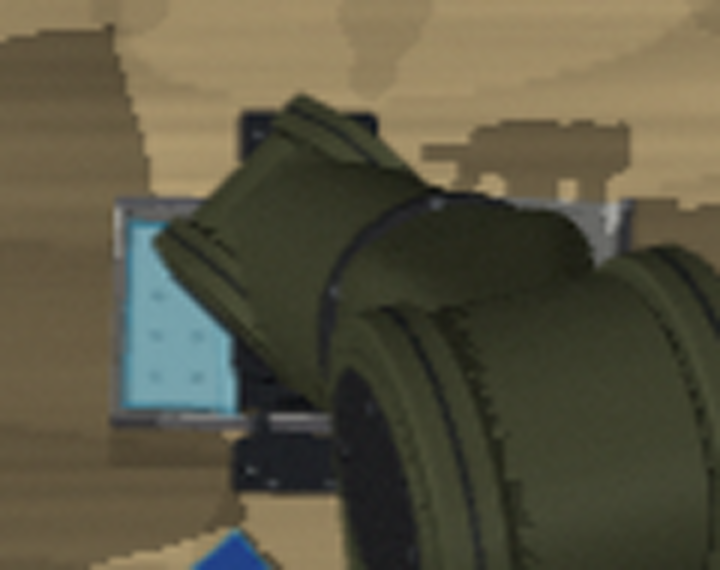

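The plate has turned about +0.08 to +0.1 rad relative to its start. Its front edge in the crop runs (150,375)→(450,325). I'll turn it back with the fingers.

Emit:
carry_out --targets "0.5 0 0 0 0.02;0.5 0 0 0 0.02;0.5 0 0 0 0.02;0.5 0 0 0 0.02;0.5 0 0 0 0.02;0.5 0 0 0 0;0.5 0 0 0 0"

```text
clock: 9.98
tool_pos: [0.5581, 0.0795, 0.1845]
eef_rot: [0.532, 0.465, -0.532, 0.466]
contact_force: [-1.1, -0.4, 7.6]
opening: 0.502
```

Run:
```python
from h import *
p,d=eyes.snapshot("side"); crop(p,315,175,395,250,8,"pics/side4.png");s=r.get_state(); print(s["contact_force"],s["moment"])
```

```text
[0.22712228 0.47147277 7.2467611 ] [-0.05489662  0.09997008  0.03382536]
```

View pics/side4.png

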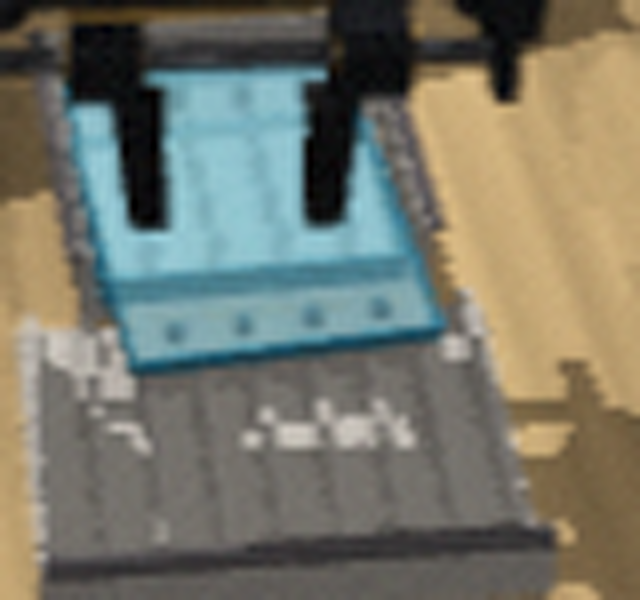

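Run:
```python
from h import *
S=lambda a:(np.array(a,float)+.5)/8-.5+[315,175]
def y(a,b,z):
    q=onz("side",S([a,b]),z);d=(q[1]-q[0]);return q.round(4).tolist(),np.arctan2(d[1],d[0]),np.arctan2(-d[0],d[1])
print("before f",y((150,372),(450,322),.017),"left",y((150,372),(72,90),.018)[2])
print("after f",y((135,367),(443,322),.017),"left",y((135,367),(70,90),.018)[2], "right",y((443,322),(370,140),.018)[2])
print("midfront",y((115,280),(405,258),.013))
print("rim",y((48,565),(555,530),.025))
```

```text
before f ([[0.5164, 0.0066, 0.017], [0.6132, 0.0142, 0.017]], np.float64(0.07850049337444083), np.float64(-1.4922958334204557)) left 0.015803432319497362
after f ([[0.5122, 0.0098, 0.017], [0.6111, 0.0146, 0.017]], np.float64(0.0487035402477492), np.float64(-1.5220927865471474)) left -0.007485566305028247 right 0.026202851836547702
midfront ([[0.5134, 0.0584, 0.013], [0.6075, 0.0532, 0.013]], np.float64(-0.05519861708046452), np.float64(-1.6259949438753611))
rim ([[0.4724, -0.0824, 0.025], [0.6192, -0.093, 0.025]], np.float64(-0.07178751526993069), np.float64(-1.6425838420648273))
```

Emit:
carry_out --targets "0.5 0 0.2 2 0.02;0.5 0 0.4 3 0.02;0.5 0 0.4 3 0.02;0.5 0 0.5 3 0.02;0.5 0 0.5 3 0.02;0.5 0 0.5 2 0;0.5 0 0 0 0;0.5 0 0 0 0"

```text
clock: 10.7
tool_pos: [0.5578, 0.0632, 0.1845]
eef_rot: [0.555, 0.438, -0.554, 0.439]
contact_force: [-0.3, -0.2, 8.4]
opening: 0.495
```

Run:
```python
from h import *
p,d=eyes.snapshot("side"); crop(p,315,175,395,250,8,"pics/side5.png");s=r.get_state(); print(s["contact_force"],s["moment"])
```

```text
[-0.01323619 -0.37611547  6.72294372] [-0.10559979  0.09730536  0.03225824]
```

View pics/side5.png

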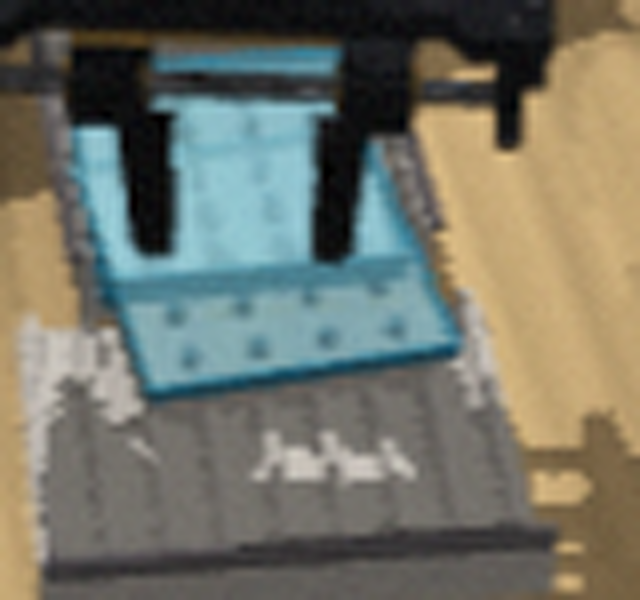

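```bash
cat >> h.py <<'E'
S8=lambda a:(np.array(a,float)+.5)/8-.5+[315,175]
def yaw(a,b,z,z2=None):
    A=onz("side",S8([a]),z)[0]; B=onz("side",S8([b]),z if z2 is None else z2)[0]; d=B-A
    return A.round(4).tolist(),B.round(4).tolist(),"len %.3f fyaw %.3f syaw %.3f"%(np.hypot(*d[:2]),np.arctan2(d[1],d[0]),np.arctan2(-d[0],d[1]))
E
python3 - <<'E'
from h import *
print(yaw((150,390),(460,345),.018)); print(yaw((150,390),(75,130),.018),yaw((460,345),(380,150),.018))
E
```

```text
([0.5149, -0.003, 0.018], [0.6134, 0.0015, 0.018], 'len 0.099 fyaw 0.046 syaw -1.525')
([0.5149, -0.003, 0.018], [0.5115, 0.1345, 0.018], 'len 0.138 fyaw 1.595 syaw 0.024') ([0.6134, 0.0015, 0.018], [0.6103, 0.1053, 0.018], 'len 0.104 fyaw 1.601 syaw 0.030')
```

The plate keeps turning counter-clockwise because the -x finger carries most of the load. I'll lift, close the fingers and press to the right of the centre line so the drag turns it back.

Emit:
carry_out --targets "0.5 -3 0 0 0;0.5 -5 0 0 0;0.5 -7 0 0 0;0.05 0 0 0 -0.1;0.05 0 0 0 -0.1;0.05 0 10 1 0;0.05 0 10 1 0;0.05 0 10 1 0;0.05 0 0 0 0;0.05 0 0 0 0;0.05 0 0 0 0;0.05 0 0 0 0"

```text
clock: 11.75
tool_pos: [0.5864, 0.0596, 0.1989]
eef_rot: [-0.508, -0.492, 0.508, -0.492]
contact_force: [-0.3, 0.1, 0.2]
opening: 0.049
```

Run:
```python
from h import *
from scipy.spatial.transform import Rotation as Ro
s=r.get_state(); print(Ro.from_quat(s["eef_rot"]).as_matrix().round(4), s["moment"],s["contact_force"],s["opening"])
p,d=eyes.snapshot("side"); crop(p,315,175,395,250,8,"pics/side6.png");s=r.get_state(); print(s["contact_force"],s["moment"])
```

```text
[[-1.100e-03  9.995e-01 -3.230e-02]
 [-2.000e-04 -3.230e-02 -9.995e-01]
 [-1.000e+00 -1.100e-03  3.000e-04]] [-0.01511471 -0.12809633  0.0517716 ] [-0.28750929  0.07969861  0.15756839] 0.04897881983140908
[-1.43672945 -0.1901364  -0.36776393] [-0.00815663 -0.0781798  -0.01029951]
```

View pics/side6.png

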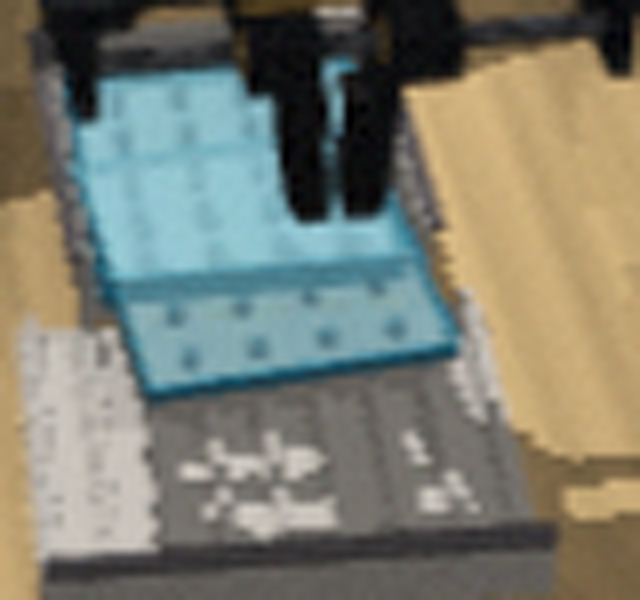

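Emit:
carry_out --targets "0.05 5 0 0 0;0.05 5 0 0 0;0.05 3 0 0 0;0.05 1 0 0 0;0.05 1 0 0 0;0.05 0 0 0 0;0.05 0 0 0 0"

```text
clock: 12.38
tool_pos: [0.5875, 0.0597, 0.1845]
eef_rot: [0.508, 0.491, -0.508, 0.492]
contact_force: [-0.1, -0.0, 6.3]
opening: 0.052
```

Emit:
carry_out --targets "0.05 0 0 2 0;0.05 0 0 3 0;0.05 0 0 3 0;0.05 0 0 3 0;0.05 0 0 2 0;0.05 0 0 1 0;0.05 0 0 0 0"

```text
clock: 12.97
tool_pos: [0.5871, 0.0452, 0.1842]
eef_rot: [0.508, 0.491, -0.508, 0.492]
contact_force: [0.2, 0.2, 5.5]
opening: 0.049
```

Run:
```python
from h import *
p,d=eyes.snapshot("side"); crop(p,315,175,395,250,8,"pics/side7.png");s=r.get_state(); print(s["contact_force"],s["moment"])
```

```text
[-0.32851471 -1.58107617  6.20742227] [-0.18910374 -0.14468907  0.08007151]
```

View pics/side7.png

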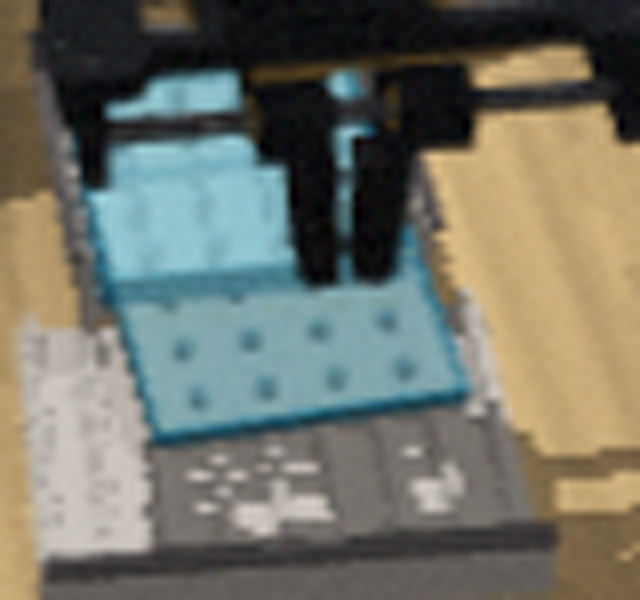

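Run:
```python
from h import *
print(yaw((158,434),(467,390),.014)); print(yaw((158,434),(95,210),.014,.018),yaw((467,390),(415,240),.014,.018))
```

```text
([0.5147, -0.0192, 0.014], [0.6119, -0.0154, 0.014], 'len 0.097 fyaw 0.039 syaw -1.532')
([0.5147, -0.0192, 0.014], [0.5116, 0.0896, 0.018], 'len 0.109 fyaw 1.599 syaw 0.028') ([0.6119, -0.0154, 0.014], [0.6112, 0.0557, 0.018], 'len 0.071 fyaw 1.581 syaw 0.010')
```

Emit:
carry_out --targets "0.05 0 0 2 0;0.05 0.1 0 3 0;0.05 0.1 0 3 0;0.05 0.1 0 3 0;0.05 0.1 0 2 0;0.05 0 0 1 0;0.05 0 0 0 0"

```text
clock: 13.6
tool_pos: [0.5861, 0.0308, 0.1832]
eef_rot: [-0.508, -0.492, 0.509, -0.491]
contact_force: [-0.0, -0.4, 0.7]
opening: 0.051
```

Run:
```python
from h import *
p,d=eyes.snapshot("side"); crop(p,315,175,395,250,8,"pics/side8.png");s=r.get_state(); print(s["contact_force"],s["moment"])
```

```text
[ 0.02209086 -0.70915971  0.23375587] [-0.12634677 -0.05548875  0.0223291 ]
```

View pics/side8.png

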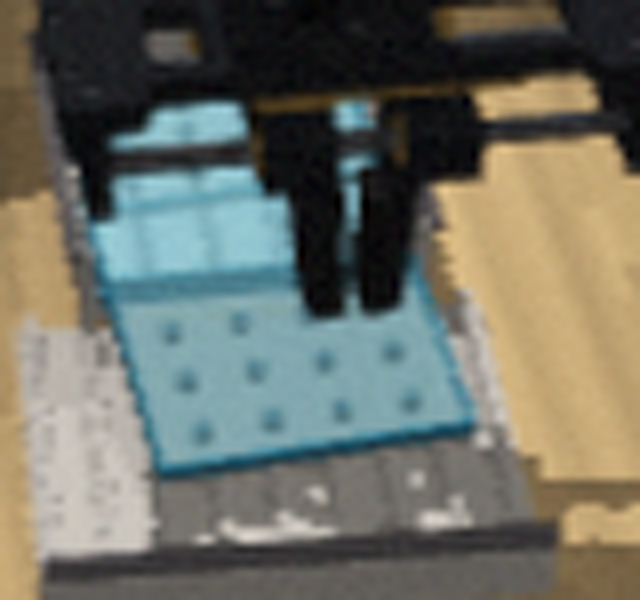

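Emit:
carry_out --targets "0.05 0.5 0 0 0;0.05 0.5 0 0 0;0.05 0 0 0 0;0.05 0 0 0 0"

```text
clock: 13.98
tool_pos: [0.5864, 0.0315, 0.183]
eef_rot: [0.508, 0.492, -0.508, 0.492]
contact_force: [-1.4, -1.4, 5.2]
opening: 0.051
```

Run:
```python
from h import *
print(yaw((160,466),(475,423),.012)); print(yaw((160,466),(95,235),.012,.018),yaw((475,423),(415,262),.012,.017))
```

```text
([0.5133, -0.0315, 0.012], [0.6113, -0.0286, 0.012], 'len 0.098 fyaw 0.029 syaw -1.542')
([0.5133, -0.0315, 0.012], [0.5097, 0.0765, 0.018], 'len 0.108 fyaw 1.604 syaw 0.033') ([0.6113, -0.0286, 0.012], [0.609, 0.0457, 0.017], 'len 0.074 fyaw 1.602 syaw 0.031')
```

Emit:
carry_out --targets "0.05 0.16 0 2 0.02;0.05 0.24 0.1 3 0.02;0.05 0.24 0.1 3 0.02;0.05 0.24 0.2 3 0.02;0.05 0.16 0.2 2 0.02;0.05 0 0 0 0;0.05 0 0 0 0"

```text
clock: 14.57
tool_pos: [0.5864, 0.0184, 0.1821]
eef_rot: [0.533, 0.465, -0.532, 0.466]
contact_force: [0.9, -0.7, 5.0]
opening: 0.051
```

Run:
```python
from h import *
p,d=eyes.snapshot("side"); crop(p,315,175,395,250,8,"pics/side9.png");s=r.get_state(); print(s["contact_force"],s["moment"])
```

```text
[-0.59690732 -0.21963245  5.01000081] [-0.17651124 -0.14783029 -0.01949529]
```

View pics/side9.png

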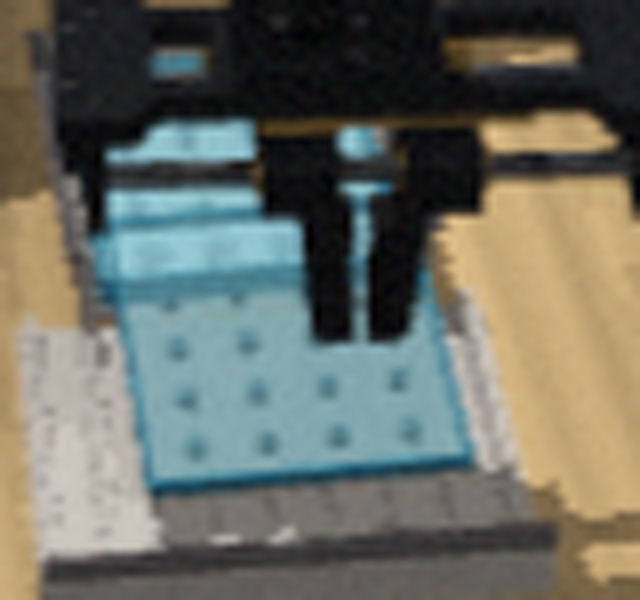

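The turn worked: the front edge (152,487)→(472,462) is now nearly parallel to the rim. Continue straight.

Emit:
carry_out --targets "0.05 0.16 0.2 2 0;0.05 0.24 0.3 3 0;0.05 0.24 0.3 3 0;0.05 0.24 0.3 3 0;0.05 0.16 0.2 2 0;0.05 0 0 0 0;0.05 0 0 0 0"

```text
clock: 15.2
tool_pos: [0.5861, 0.0054, 0.1812]
eef_rot: [0.533, 0.465, -0.532, 0.466]
contact_force: [-0.7, -1.5, 6.2]
opening: 0.054
```

Run:
```python
from h import *
print(yaw((152,485),(472,460),.0105))
p,d=eyes.snapshot("side"); crop(p,315,175,395,250,8,"pics/side10.png");s=r.get_state(); print(s["contact_force"],s["moment"])
```

```text
([0.5098, -0.0379, 0.0105], [0.607, -0.0434, 0.0105], 'len 0.097 fyaw -0.057 syaw -1.628')
[-0.26726155 -0.51258197  5.61934009] [-0.12893136 -0.0391067   0.00690884]
```

View pics/side10.png

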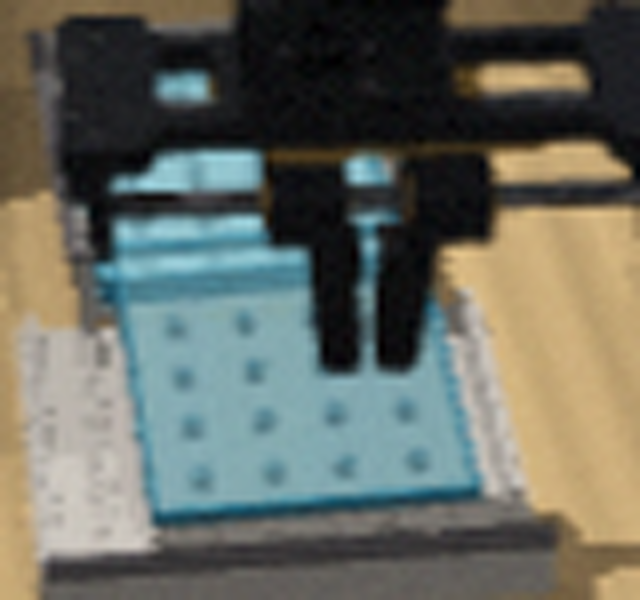

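Emit:
carry_out --targets "0.05 0.16 0.2 2 0;0.05 0.24 0.3 3 0;0.05 0.24 0.3 3 0;0.05 0.24 0.3 3 0;0.05 0.16 0.2 2 0;0.05 0 0 0 0;0.05 0 0 0 0"

```text
clock: 15.83
tool_pos: [0.5849, -0.0077, 0.1791]
eef_rot: [-0.532, -0.466, 0.532, -0.466]
contact_force: [-1.1, 0.6, -0.4]
opening: 0.051
```

Run:
```python
from h import *
p,d=eyes.snapshot("side"); crop(p,315,175,395,250,8,"pics/side11.png");s=r.get_state(); print(s["contact_force"],s["moment"])
```

```text
[0.40506513 0.34382554 0.65903456] [-0.03252998 -0.04536551  0.00227066]
```

View pics/side11.png

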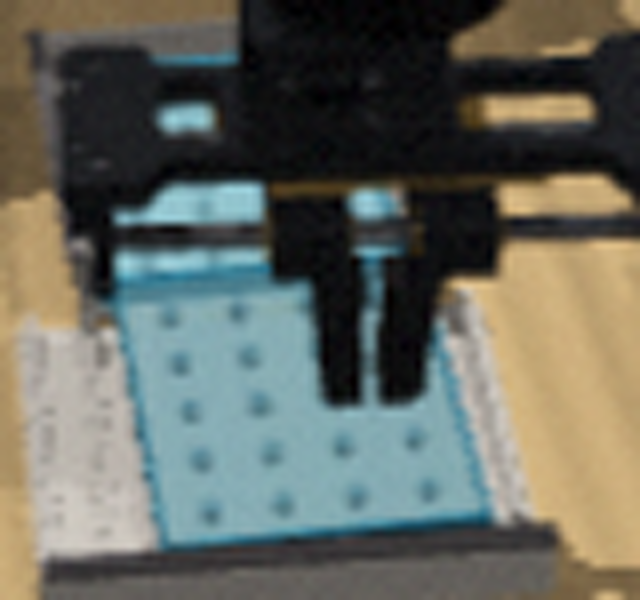

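Emit:
carry_out --targets "0.05 0.5 0 0 0;0.05 0.5 0 0 0;0.05 0.4 0 0 0;0.05 0 0 0 0;0.05 0 0 0 0"

```text
clock: 16.3
tool_pos: [0.5852, -0.0074, 0.1785]
eef_rot: [0.532, 0.466, -0.532, 0.466]
contact_force: [-1.7, -0.3, 5.5]
opening: 0.049
```

Emit:
carry_out --targets "0.05 0.1 0.1 2 0;0.05 0.15 0.1 2 0;0.05 0.15 0.1 2 0;0.05 0.1 0.1 2 0;0.05 0 0 0 0;0.05 0 0 0 0"

```text
clock: 16.8
tool_pos: [0.585, -0.0159, 0.1781]
eef_rot: [0.533, 0.465, -0.532, 0.466]
contact_force: [0.2, -0.3, 6.2]
opening: 0.049
```

Run:
```python
from h import *
p,d=eyes.snapshot("side"); crop(p,315,175,395,250,8,"pics/side12.png");s=r.get_state(); print(s["contact_force"],s["moment"])
```

```text
[ 0.37423966 -0.4709924   5.57082829] [-0.10230213 -0.09362934  0.00521112]
```

View pics/side12.png

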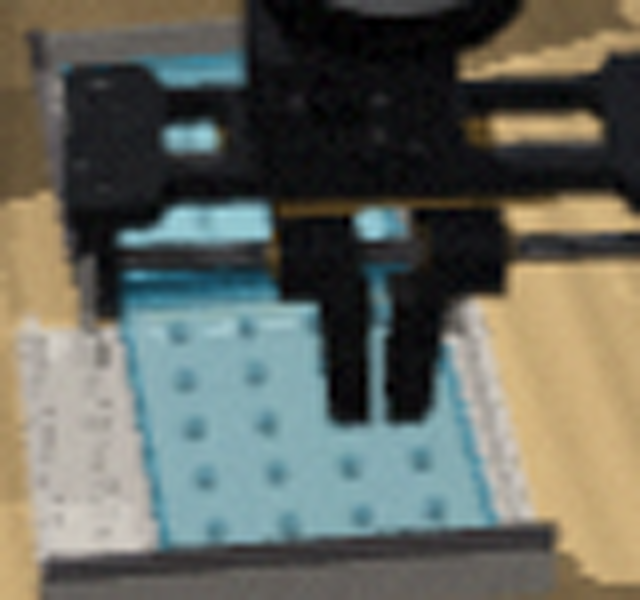

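Emit:
carry_out --targets "0.05 0.1 0.1 2 0;0.05 0.1 0.1 2 0;0.05 0.1 0.1 2 0;0.05 0.05 0 1 0;0.05 0 0 0 0;0.05 0 0 0 0"

```text
clock: 17.35
tool_pos: [0.5844, -0.0227, 0.1778]
eef_rot: [0.533, 0.465, -0.532, 0.466]
contact_force: [0.6, -0.3, 6.3]
opening: 0.05
```

Emit:
carry_out --targets "0.05 0.05 0 1 0;0.05 0.05 0 1 0;0.05 0 0 0 0;0.05 0 0 0 0"

```text
clock: 17.68
tool_pos: [0.5841, -0.0245, 0.1777]
eef_rot: [0.533, 0.465, -0.532, 0.466]
contact_force: [-0.1, -0.3, 5.6]
opening: 0.052
```

Emit:
carry_out --targets "0.05 0.05 0 1 0;0.05 0.05 0 1 0;0.05 0 0 0 0;0.05 0 0 0 0"

```text
clock: 18.02
tool_pos: [0.5839, -0.0263, 0.1776]
eef_rot: [0.533, 0.465, -0.531, 0.466]
contact_force: [-0.2, 0.4, 5.8]
opening: 0.051
```

Run:
```python
from h import *
p,d=eyes.snapshot("side"); crop(p,315,175,395,250,8,"pics/side13.png");s=r.get_state(); print(s["contact_force"],s["moment"])
p,d=eyes.snapshot("top"); crop(p,275,160,380,230,7,"pics/top13.png")
```

```text
[ 0.76249839 -0.5553264   6.19003527] [ 0.06938053 -0.10975802  0.01969432]
```

View pics/side13.png

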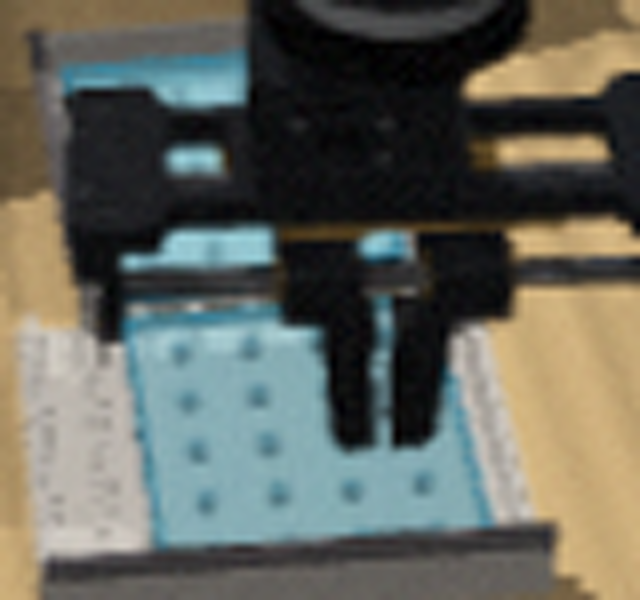

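View pics/top13.png

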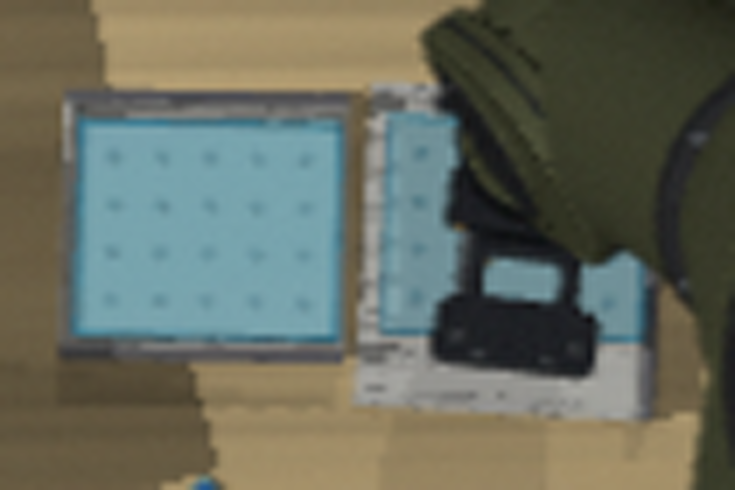

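```bash
cat >> h.py <<'E'
T7=lambda a:(np.array(a,float)+.5)/7-.5+[275,160]
def rk(q,yw=-0.07):
    d=q[:,:2]-[0.5505,-0.0225]; c,s=np.cos(yw),np.sin(yw); return np.c_[d@[c,s],d@[-s,c]]
E
python3 - <<'E'
from h import *
q=onz("top",T7([(385,112),(380,331)]),.0135); print(q.round(4),rk(q).round(4), np.arctan2((q[0]-q[1])[1],(q[0]-q[1])[0]))
q=onz("top",T7([(372,83),(355,403)]),.009); print(rk(q).round(4), np.arctan2((q[0]-q[1])[1],(q[0]-q[1])[0]))
q=onz("side",S8([(130,322),(275,308)]),.0135); print(q.round(4),rk(q))
E
```

```text
[[0.6146 0.033  0.0135]
 [0.5141 0.0369 0.0135]] [[ 0.06    0.0598]
 [-0.0404  0.0567]] -0.039358912033615426
[[ 0.0737  0.0664]
 [-0.0736  0.0662]] -0.06902974900502805
[[0.5147 0.036  0.0135]
 [0.5612 0.0348 0.0135]] [[-0.03977048  0.05581954]
 [ 0.00670247  0.05794898]]
```

Top view: the second divider hasn't moved. The top plate's left end is near home, while its right end is about 3 mm short. Keep pushing on the right side.

Emit:
carry_out --targets "0.05 0.05 0 1 0.01;0.05 0.05 0 1 0.01;0.05 0 0 0 0;0.05 0 0 0 0"

```text
clock: 18.45
tool_pos: [0.5837, -0.0281, 0.1775]
eef_rot: [0.538, 0.46, -0.536, 0.461]
contact_force: [1.0, 1.9, 5.6]
opening: 0.048
```

Emit:
carry_out --targets "0.05 0.05 0 1 0.01;0.05 0.05 0 1 0;0.05 0 0 0 0;0.05 0 0 0 0"

```text
clock: 18.78
tool_pos: [0.5834, -0.0296, 0.1775]
eef_rot: [0.54, 0.458, -0.538, 0.458]
contact_force: [0.2, 1.3, 6.4]
opening: 0.052
```

Run:
```python
from h import *
p,d=eyes.snapshot("side"); crop(p,315,175,395,250,8,"pics/side14.png");s=r.get_state(); print(s["contact_force"],s["moment"])
p,d=eyes.snapshot("top"); crop(p,325,165,375,225,12,"pics/top14.png")
```

```text
[-0.3728569   1.61483891  6.20072575] [ 0.33692797 -0.09114586  0.01016021]
```

View pics/top14.png

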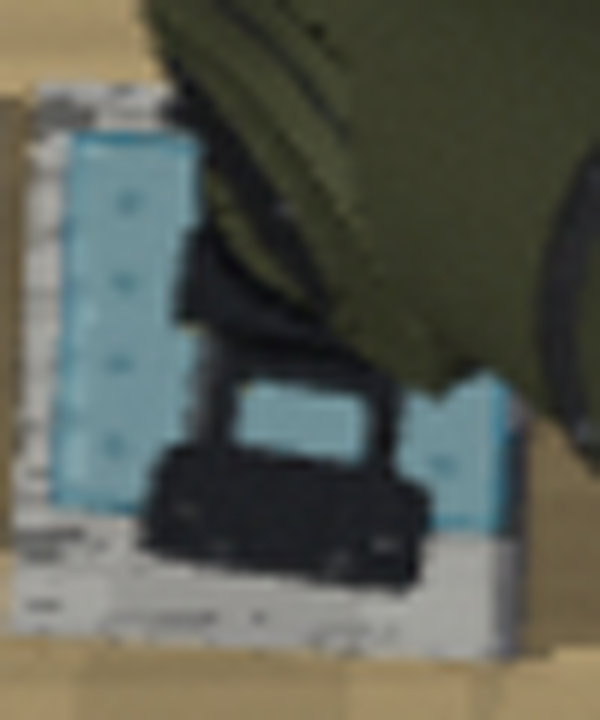

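Emit:
carry_out --targets "0.05 0.05 0 1 0;0.05 0.05 0 1 0;0.05 0 0 0 0;0.05 0 0 0 0"

```text
clock: 19.22
tool_pos: [0.5831, -0.0316, 0.1773]
eef_rot: [0.54, 0.458, -0.538, 0.458]
contact_force: [0.2, 1.3, 7.2]
opening: 0.05
```

Run:
```python
from h import *
f=lambda a:(np.array(a,float)+.5)/12-.5+[325,165]
q=onz("top",f([(68,135),(50,505)]),.0135); print(rk(q).round(4), np.arctan2((q[0]-q[1])[1],(q[0]-q[1])[0]))
p,d=eyes.snapshot("top"); crop(p,325,165,375,225,12,"pics/top15.png");s=r.get_state(); print(s["contact_force"],s["moment"])
```

```text
[[ 0.0594  0.0577]
 [-0.0397  0.0572]] -0.0650704912903681
[0.15211702 1.26105433 4.7375045 ] [ 0.37117054 -0.16786846 -0.02450003]
```

View pics/top15.png

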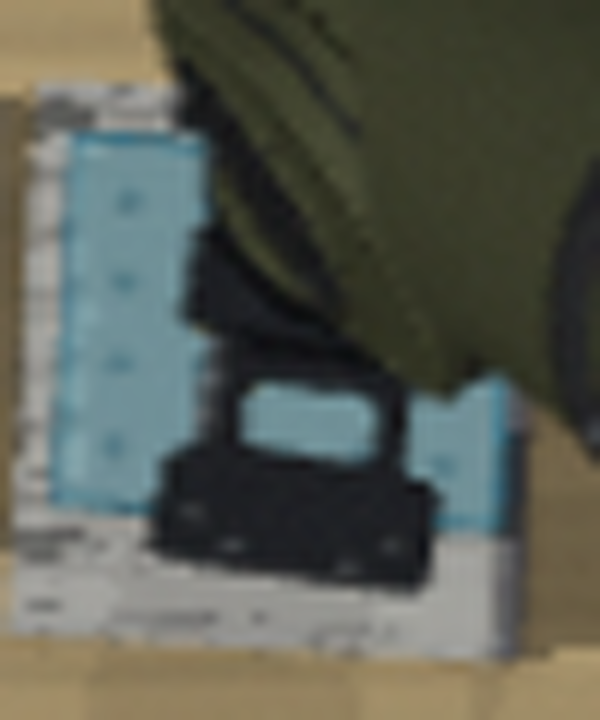

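The last push didn't move the plate: the holes stay at the same pixels and there is a steady rim reaction. It is seated, so I'll lift off.

Emit:
carry_out --targets "0.05 -1 0 0 0;0.05 -2 0 0 0;0.05 -4 0 0 0;0.05 -10 0 0 0;0.05 -20 0 0 0;0.05 -25 0 0 0;0.05 -25 0 0 0;0.05 -25 0 0 0;0.05 -25 0 0 0;0.05 -25 0 0 0;0.05 -25 0 0 0;0.05 -10 0 20 0;0.05 0 0 25 0;0.05 0 0 25 0;0.05 0 0 25 0;0.05 0 0 25 0;0.05 0 0 25 0;0.05 0 0 25 0;0.05 0 0 25 0;0.05 0 0 25 0"

```text
clock: 20.93
tool_pos: [0.5459, -0.2509, 0.3743]
eef_rot: [-0.539, -0.458, 0.539, -0.458]
contact_force: [1.8, -0.4, -0.7]
opening: 0.051
```

Run:
```python
from h import *
p,d=eyes.snapshot("side"); cv2.imwrite("pics/side16f.png",p); crop(p,315,175,395,250,8,"pics/side16.png")
p,d=eyes.snapshot("top"); cv2.imwrite("pics/top16f.png",p); crop(p,275,160,380,230,7,"pics/top16.png")
```

```text
(no output)
```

View pics/side16.png

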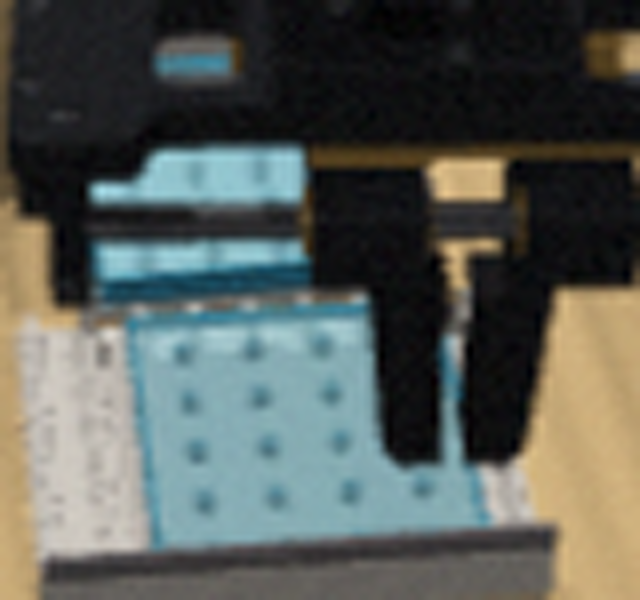

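View pics/top16.png

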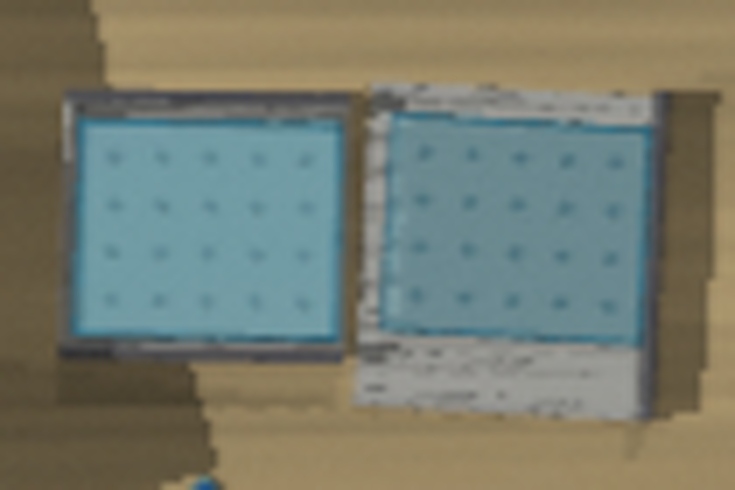

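View pics/top16f.png

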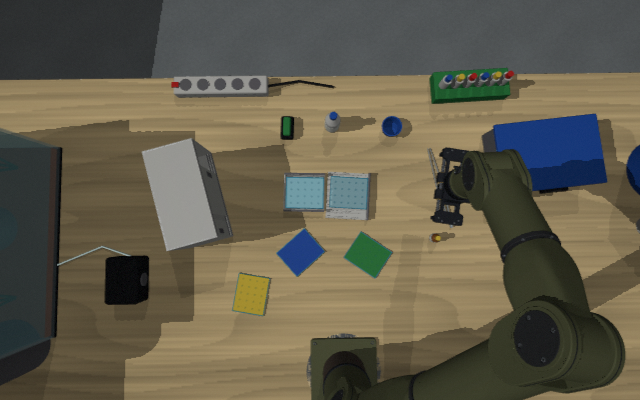

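Run:
```python
from h import *
q=np.r_[onz("top",T7([(391,113),(384,331)]),.0158),onz("top",T7([(654,128),(641,345)]),.0103)]
print(rk(q).round(4),rk(q).mean(0), [np.arctan2((q[a]-q[b])[1],(q[a]-q[b])[0]) for a,b in((0,1),(2,3))])
K,R,t=cam("top");d=cv2.imread and eyes.snapshot("top")[1]
for uv in((335,180),(335,205),(364,183),(362,206)):
    z=np.median(d[uv[1]-1:uv[1]+2,uv[0]-1:uv[0]+2]); X=R.T@(z*np.linalg.inv(K)@[*uv,1]-t); print(uv,X.round(4))
a=cv2.imread("pics/top0.png").astype(int);b=cv2.imread("pics/top16f.png").astype(int)
print(np.abs(a-b)[174:210,286:325].mean(), np.abs(a-b)[110:140,280:405].mean())
```

```text
[[ 0.0594  0.0571]
 [-0.0405  0.055 ]
 [ 0.06   -0.064 ]
 [-0.04   -0.0627]] [ 0.009717   -0.00365665] [np.float64(-0.04871472909455205), np.float64(-0.08280048729101598)]
(335, 180) [0.6001 0.0158 0.0131]
(335, 205) [0.5197 0.0173 0.015 ]
(364, 183) [ 0.5895 -0.0774  0.0091]
(362, 206) [ 0.5156 -0.0693  0.0096]
5.989078822412155 7.778133333333333
```

Emit:
carry_out --targets "0.05 0 0 0 0;0.05 0 0 0 0;0.05 0 0 0 0;0.05 0 0 0 0"

```text
clock: 21.42
tool_pos: [0.547, -0.2483, 0.3739]
eef_rot: [0.539, 0.458, -0.538, 0.458]
contact_force: [-1.1, 0.4, 0.3]
opening: 0.051
```

```bash
python3 -c "
from plant import r
print(r.finish_job())"
```

```text
the job is handed in; nothing more can be done
None
```

I slid the top divider out of the tray onto the rack and pushed it home against the rim, then lifted the fingers clear and handed the job in at about 21.5 s. No verdict was reported. My readings of finger force while it slid were about 5–9 N; one reading while it stood still in the tray reached 13.8 N.

**Correction on the way:** the divider turned up to about 0.1 rad during the first drag because one finger carried most of the load. I re-placed the fingers, closed, on its right side and turned it back. At about 30 mm out, the fingers lost contact as the plate tipped onto the rack. At the drop off the stack they lost it again, and each time I pressed down again before moving on.

**Last checks from the camera:**

| Check | Measured | Limit |
|---|---|---|
| Centre, sideways from rack's middle | +10 mm | 22 mm |
| Centre y in rack frame | about -3.7 mm, about 0.7 mm past the -3 mm that flush contact gives | below -0.5 mm |
| Angle to rack (single edges: ±0.02 rad) | about 0.004 rad | 0.035 rad |
| Tilt, from depth readings | about 0.05 rad | 0.03–0.062 rad |

- **Measurement disagreement:** the side camera differed from the top one by about 3 mm and 0.04 rad at the start, so the final figures come from the top view.
- **Other objects:** in the last top view the second divider's edges sit where they did at the start, and the bystanders in view look unmoved. I did not measure the bystanders one by one, and the gripper partly hid the tweezer.

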